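Set the gap of the embossing press

ROBOT

A 6-joint arm with a two-finger parallel gripper is mounted at the origin on the work surface. World frame = base frame: x ahead of the robot, y to its left, z up, the work surface at z = 0. Lengths are in m, angles in rad, forces in N, time in s.
With the tool pointing down it reaches from about 0.4 to 0.925 m from the base axis. Payload 12.5 kg.
Tool frame: the origin (TCP) lies between the finger pads; the fingertips stand 22 mm ahead of it and the grasp point (between the pads) lies 3 mm ahead of it; z points along the fingers, y is the direction in which the jaws open and shut (so a half turn about z gives the same grasp; the last joint's range is limited). The gripper opens to 95 mm and grips with 3 to 60 N. Pads are 20 mm wide; open, the fingers measure 119 mm over their backs; the gripper's body (75 mm by 180 mm) begins 59 mm behind the grasp point.
Start: joints at [-1.428, 0.491, 1.559, -0, 1.092, -0.106], TCP at [0.154, -0.606, 0.237] pointing down, gripper open.
Joint ranges: [-3.1, 3.1], [-0.84, 2.19], [0.05, 2.79], [-1.13, 4.28], [0.06, 2.93], [-2.69, 2.69]. Speed limits (rad/s): [2.22, 2.22, 2.79, 3.14, 3.14, 3.14].

INTERFACE

Orientations are given as a unit quaternion [w, x, y, z].
In Python, from bench import bot gives the robot as it stands. The module is installed in compiled form; this text tells all that it offers.
- The arm moves only by the tool apply_moves, never from a script. Its argument "steps" is a list that holds one entry, the list of rows, each a list of 7 numbers: the shift along the tool's x, y, z in mm, then the turn, a rotation vector about the tool's x, y, z in rad, then the gripper's target within -1 to 1 (shut at 1, half-way at 0, fully open at -1). In form: [[[tx, ty, tz, ax, ay, az, fingers], ...]]. A call has 1 to 5 rows; each row shifts and turns the commanded pose from where the row before left it, along the tool's axes as they then stand; what a row does not reach is not made up. A row lasts 1/10 s, in which the tool goes at most 50 mm and 8.59 degrees, less where a joint would pass 70% of its speed; a pose out of reach is approached as far as the arm can. A call is refused whole if a number of a shift passes 50 or a number of a turn 0.15, either way. A call with a gripper value outside its range is refused whole. The fingers move at their own pace and stop on an object; the grip force is fixed at half the most. Time passes only in rows, so rows that do not move let the fingers close. It gives the time, the measured TCP pose, the force and the opening at its end, in the units of the state.
- bot.get_state(): the state, without advancing time (a new reading comes with each control period).
- bot.snapshot(name): name is "scene" or "top"; returns the picture (384x512x3 uint8, blue, green, red); there is no depth.
- bot.camera_params(name): a dict with "K" (3x3 intrinsics, pixels), "eye" and "orientation" of the camera in the world. Camera axes: x right, y up, looking along -z (the intrinsics and any distortion apply to the point x, -y, -z); pixel columns grow to the right and rows downward; lengths in m; the calibration is good to about 2 mm. A picture is of the moment at which its call begins. camera_params takes no time and is no camera call.
- bot.hand_in(): hands the job in, once; it reports no verdict.
The state is a dict: "clock": time; "qpos": joint angles; "joint_vel": joint speeds; "joint_torque": joint torques, N m; "ee_pos": TCP position; "orientation": TCP orientation; "wrist_force": force on the tool from outside, world axes, zero at the start; "torque": the same for the moment, N m; "finger_gap": opening from 0.0 (shut) to 1.0 (fully open).
Only numpy, scipy, OpenCV 4.12 (cv2) and the standard library are available. Lean on these libraries where they do the work, as an engineer would, in place of code of your own. Each camera call takes 0.05 s, during which the arm holds its last target.

TASK

Get the little screw press ready for embossing leather petals: push the die block into the press's pocket, brass end first, until it lies flat and fully home against the back stop. Then turn the T-handle clockwise until the ram seats on the brass die, back it off a quarter turn for the thickness of the leather, and finish still gripping the handle there, so that I can tighten the lock ring. Leave the other things on the bench alone.

Things in the scene. Friction and masses are not known exactly. Their poses are not given: they have to be found in the camera images.
- die_center (a point): Die block: loose flat wooden block 150 mm long (x), 56 wide (y), 18 high, with a brass plate 50 x 46 mm, 6 mm thick, on top at its +x end (plate centre 40 mm from block centre; 24 mm high there). 0.2 kg; centre of mass 20 mm towards the brass. Lies flat on the bench left or right of the press. Point: centre of the wood, 9 mm above its underside; x towards the brass end, z up.
- die: The same die block with its brass plate; origin at the centre of its underside, axes as die_center.
- brass (a point): Middle of the brass plate's top face, 24 mm above the block's underside; directly below the screw axis when the block is home. Axes as die_center.
- press: Green cast screw press, fixed to the bench. Origin: on the bench below the screw axis; x from the open front (robot side) to the back, z up. Base x -160 to +65 mm, 190 wide, top at z 22 mm: the floor of pocket and front apron. Two pillars 22 mm thick at y +-78 mm carry a bridge, x +-22, y +-100, z 84 to 114 mm; a brass lock ring 32 mm across lies on it round the screw, up to z 122 mm.
- pocket (a point): Centre of the die block's wood once it is home, press axes: at x -40, y 0, z 31 mm in the press. The pocket, open to the front, has two guides 12 mm high, 59 mm apart inside, 12 thick, press x -45 to +35 mm; a flared mouth widens from them to 77 mm at x -69; its back stop has its face at x +35 mm. A block that is home touches the stop and sticks out to the front as far as x -115 mm.
- ram: Ram: flat steel platen, 70 mm (press x -35 to +35) by 112 mm, 13 mm thick, under the bridge, guided by the pillars and driven by the screw, 12 mm per turn. Origin: centre of its underside. Seated on the die its underside is 46 mm above the bench; it starts 3.6 to 5.5 mm higher, so the block slides in under it.
- handle: Dark steel T-handle, a level flat bar on top of the screw: 72 mm long over its round ends, 16 mm thick, 24 mm high; the screw below it is 15 mm thick and bare for at least 14 mm above the lock ring. Origin: on the screw axis at the bar's underside, 136 mm above the bench when seated; x along the bar (same after half a turn), z up. Rises and sinks with the screw, 12 mm per turn.
- handle_center (a point): Middle of the handle's bar, on the screw axis, 12 mm above the bar's underside and below its top; x along the bar, z up.
- screw (a joint): Angle of the screw and handle (rad): grows clockwise seen from above, which lowers the ram. 0 is fully up; at 3.4 the ram meets the die of a block that is home, and from there the torque rises steeply (0.2 N m at 3.45, 0.7 N m at 3.58): that is the seat. With no block below it would run on. Starts between 0.5 and 1.5. Turns a little stiffly (0.07 N m) and stays where it is left.
- spool: Bystander: black spool wound with gold thread, standing, 60 mm across, 65 mm high, on the other side of the press from the die block. Origin under its centre.
- mallet: Bystander: wooden mallet lying to the right beyond the work, head 50 x 90 x 45 mm, handle 140 mm long towards its -x. Origin under the head's centre.
- wax: Bystander: round cake of brown beeswax 68 mm across, 26 mm high, to the left beyond the work. Origin under its centre.
Things that resemble listed ones, but are neither listed nor needed, are in the scene too. Leave any black or red look-alike of the die alone.

How it is judged:
By the outcome, as a careful person would: the job done as asked, in the order asked, and still so for the second after the job is handed in, while the arm keeps its last pose, push and grip.
It also fails if it takes over 72 s, if anything falls off the work surface, if the arm or the gripper's body presses on something with over 40 N, if the wrist force passes 120 N, or if a joint passes its speed limit or range.

## Working session

There is one attempt and no reset: what is moved stays moved. The work goes in short steps, Python scripts to look and compute and a tool call to move; the robot and the scene stay as the last step left them, time stands still between calls to the robot, and variables do not carry over. Pictures are saved under pics/ and viewed, and the job is handed in when it is done.

Besides the shell and the picture viewer there is one more tool, called after "Request:" in YAML: its name, and indented under it one key for each argument. apply_moves: Moves the arm, as the interface text tells. Its arguments: {"type":"object","properties":{"steps":{"type":"array"}},"required":["steps"]}

```bash
mkdir -p pics; cat > h.py <<'E'
import numpy as np, cv2, json
from scipy.spatial.transform import Rotation as R
from bench import bot
def rot(q): return R.from_quat([q[1],q[2],q[3],q[0]])
E
python3 - <<'E'
from h import *
for n in ("scene","top"):
    im=bot.snapshot(n); cv2.imwrite(f"pics/{n}0.png",im); p=bot.camera_params(n); print(n,p)
s=bot.get_state()
for k in s: print(k,np.round(s[k],4))
E
```

```text
scene {'K': array([[495.33298984,   0.        , 259.09000598],
       [  0.        , 495.33298984, 186.10021941],
       [  0.        ,   0.        ,   1.        ]]), 'eye': array([1.4950046 , 0.17356034, 1.11096268]), 'orientation': array([0.60230322, 0.25374728, 0.29429375, 0.69730505])}
top {'K': array([[424.30304046,   0.        , 261.21787713],
       [  0.        , 424.30304046, 192.19857764],
       [  0.        ,   0.        ,   1.        ]]), 'eye': array([0.21703645, 0.03241978, 1.54556637]), 'orientation': array([ 0.70686589,  0.07131473, -0.06561409, -0.70067796])}
clock 0.1
qpos [-1.4276  0.4915  1.5594 -0.      1.0917 -0.1056]
joint_vel [ 0.0008 -0.0012 -0.002  -0.0011 -0.0001  0.0001]
joint_torque [ 3.60000e-03 -6.13625e+01 -2.58604e+01  6.95000e-02  4.70000e-02
 -1.00000e-04]
ee_pos [ 0.1539 -0.6055  0.2361]
orientation [-5.000e-04  9.923e-01  1.241e-01 -0.000e+00]
wrist_force [ 0.2106 -0.2106  0.1211]
torque [ 0.0078 -0.0421  0.0192]
finger_gap 1.0009
```

View pics/scene0.png

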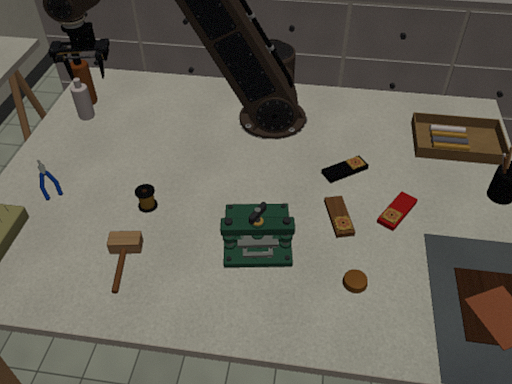

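View pics/top0.png

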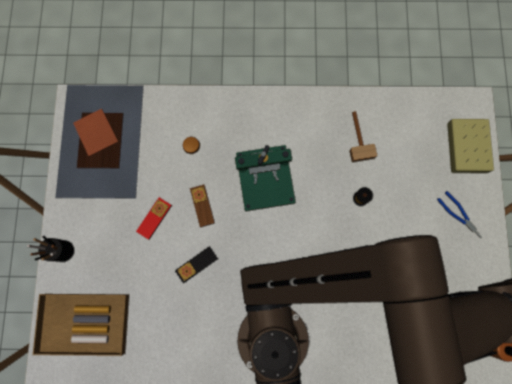

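```bash
cat >> h.py <<'E'
def cam(n):
    p=bot.camera_params(n); return p['K'],np.array(p['eye']),rot(p['orientation']).as_matrix()
C={n:cam(n) for n in ("scene","top")}
def ray(n,uv):
    K,e,M=C[n]; uv=np.atleast_2d(uv).astype(float)
    d=np.c_[(uv[:,0]-K[0,2])/K[0,0],-(uv[:,1]-K[1,2])/K[1,1],-np.ones(len(uv))]
    return e,d@M.T
def onz(n,uv,z):
    e,d=ray(n,uv); t=(z-e[2])/d[:,2]; return e+t[:,None]*d
def proj(n,P):
    K,e,M=C[n]; c=(np.atleast_2d(P)-e)@M; return np.c_[K[0,2]+K[0,0]*c[:,0]/-c[:,2],K[1,2]+K[1,1]*c[:,1]/c[:,2]]
def tri(a,b):  # scene px, top px
    e1,d1=ray("scene",a); e2,d2=ray("top",b); d1=d1[0]/np.linalg.norm(d1);d2=d2[0]/np.linalg.norm(d2)
    t=np.linalg.lstsq(np.c_[d1,-d2],e2-e1,rcond=None)[0]; p=e1+t[0]*d1;q=e2+t[1]*d2
    return (p+q)/2,np.linalg.norm(p-q)
def crop(im,x0,y0,x1,y1,f,name): cv2.imwrite(f"pics/{name}.png",cv2.resize(im[y0:y1,x0:x1],None,fx=f,fy=f,interpolation=cv2.INTER_CUBIC))
E
python3 - <<'E'
from h import *
t=cv2.imread("pics/top0.png"); s=cv2.imread("pics/scene0.png")
crop(t,170,130,310,230,5,"tc"); crop(s,205,150,375,280,4,"sc")
E
```

```text
(no output)
```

View pics/tc.png

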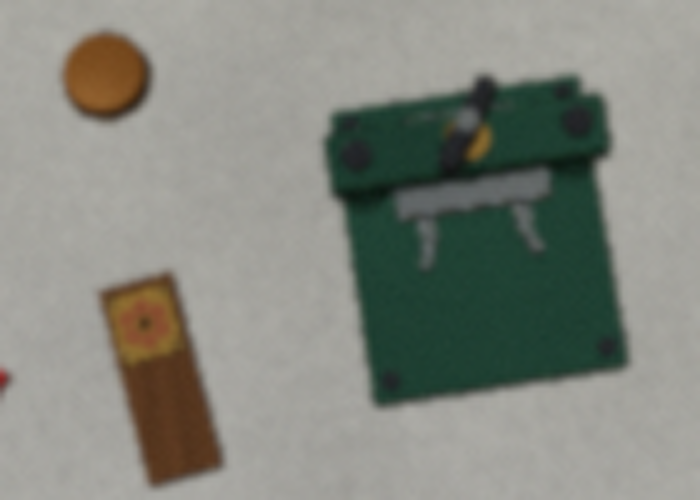

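View pics/sc.png

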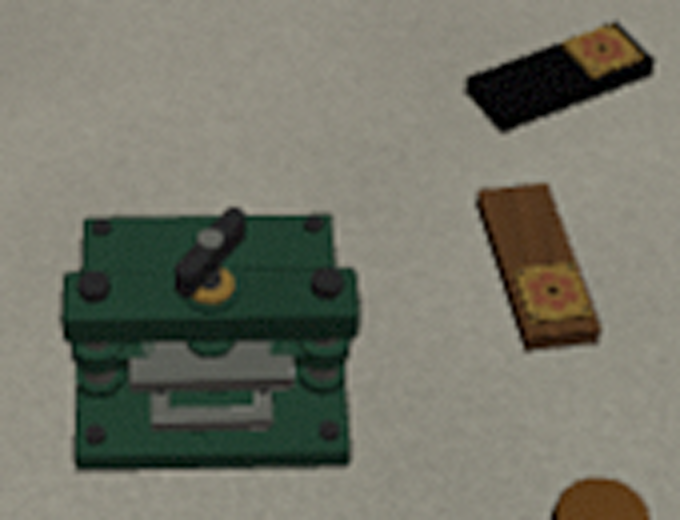

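```bash
python3 - <<'E'
from h import *
t=cv2.imread("pics/top0.png"); s=cv2.imread("pics/scene0.png")
np.set_printoptions(precision=4,suppress=True)
def die(n,im,box):
    x0,y0,x1,y1=box; c=im[y0:y1,x0:x1]; f=8
    b=cv2.resize(c,None,fx=f,fy=f,interpolation=cv2.INTER_CUBIC)
    h=cv2.cvtColor(b,cv2.COLOR_BGR2HSV); m=(h[...,1]>75).astype(np.uint8)
    k,_=cv2.findContours(m,0,1); k=max(k,key=cv2.contourArea); r=cv2.minAreaRect(k)
    tr=lambda p:(np.array(p)+.5)/f-.5+[x0,y0]
    print(n,r, tr(cv2.boxPoints(r))); 
    return tr(cv2.boxPoints(r)),tr(r[0])
bt,ct=die("top",t,(180,175,225,235))
P=onz("top",bt,0.018); print(P); print("centre",P.mean(0)); 
d=[np.linalg.norm(P[i]-P[(i+1)%4]) for i in range(4)];print(d)
print("centre z9",onz("top",ct,.009))
bs,cs=die("scene",s,(315,188,365,245))
# brass masks
for n,im,box in(("top",t,(180,175,225,235)),("scene",s,(315,188,365,245))):
    x0,y0,x1,y1=box; f=8
    b=cv2.resize(im[y0:y1,x0:x1],None,fx=f,fy=f,interpolation=cv2.INTER_CUBIC)
    h=cv2.cvtColor(b,cv2.COLOR_BGR2HSV); m=((h[...,1]>90)&(h[...,2]>125)).astype(np.uint8)
    m=cv2.morphologyEx(m,cv2.MORPH_CLOSE,np.ones((25,25)))
    k,_=cv2.findContours(m,0,1); k=max(k,key=cv2.contourArea); r=cv2.minAreaRect(k)
    c=(np.array(r[0])+.5)/f-.5+[x0,y0]; print(n,"brass",c,np.array(r[1])/f,r[2]); 
    if n=="top": a=c
print("brass tri",tri(c,a),"onz",onz("top",a,.024))
E
```

```text
top ((177.12457275390625, 246.4738006591797), (320.2257385253906, 119.38215637207031), 75.00035095214844) [[189.316  187.9707]
 [203.7303 184.1084]
 [214.0901 222.7728]
 [199.6758 226.635 ]]
[[0.5308 0.311  0.018 ]
 [0.5457 0.2584 0.018 ]
 [0.4028 0.2158 0.018 ]
 [0.3884 0.2675 0.018 ]]
centre [0.4669 0.2632 0.018 ]
[np.float64(0.054677876475749905), np.float64(0.14910346982522427), np.float64(0.05370716288828829), np.float64(0.14889305735099795)]
centre z9 [[0.4677 0.2644 0.009 ]]
scene ((196.63978576660156, 227.9417724609375), (361.559814453125, 156.82162475585938), 71.20011138916016) [[322.5817 197.8219]
 [341.1386 191.5047]
 [355.7033 234.2885]
 [337.1464 240.6058]]
top brass [198.4429 194.1515] [12.6423 11.7121] 75.67728424072266
scene brass [342.4787 225.8693] [14.4404  6.078 ] 9.027612686157227
brass tri (array([0.5091, 0.2764, 0.0116]), np.float64(0.0022447892349024804)) onz [[0.5067 0.2756 0.024 ]]
```

```bash
python3 - <<'E'
from h import *
t=cv2.imread("pics/top0.png"); s=cv2.imread("pics/scene0.png")
np.set_printoptions(precision=4,suppress=True)
def T(a): return (np.array(a)+.5)/5-.5+[170,130]
def S(a): return (np.array(a)+.5)/4-.5+[205,150]
print("brass",tri(S((552,290)),T((145,323))))
print("handle knob",tri(S((210,238)),T((467,118))))
print("handle end near", tri(S((236,216)),T((450,165))), "far",tri(S((187,282)),T((485,85))))
# bridge pads (bolts at bridge top)
for nm,a,b in (("boltL",(327,282),(356,155)),("boltR",(93,285),(577,121)),("frontL",(313,225),(390,381)),("x",(101,227),(607,346))):
    print(nm,tri(S(a),T(b)))
# base edges in top: corners
print("apron front L,R z22",onz("top",[T((376,404)),T((627,365))],.022), "z0",onz("top",[T((376,404)),T((627,365))],.0))
E
python3 - <<'E'
from h import *
t=cv2.imread("pics/top0.png"); s=cv2.imread("pics/scene0.png")
crop(t,230,138,302,214,10,"tp"); crop(s,215,195,300,272,9,"sp")
E
```

```text
brass (array([0.5064, 0.2745, 0.0248]), np.float64(0.00074688824921761))
handle knob (array([0.6221, 0.0397, 0.1663]), np.float64(0.0009121857597270959))
handle end near (array([0.5916, 0.0518, 0.1573]), np.float64(0.0007058735688790155)) far (array([0.6497, 0.0282, 0.1521]), np.float64(0.00014462684249567836))
boltL (array([0.6083, 0.1167, 0.1206]), np.float64(0.0011607851126337672))
boltR (array([ 0.6339, -0.0372,  0.1209]), np.float64(0.001925028962955491))
frontL (array([0.4653, 0.0946, 0.0232]), np.float64(0.001302712139915785))
x (array([ 0.4922, -0.0631,  0.0249]), np.float64(0.0013715452753732256))
apron front L,R z22 [[ 0.4484  0.1052  0.022 ]
 [ 0.4787 -0.0771  0.022 ]] z0 [[ 0.4518  0.1062  0.    ]
 [ 0.4824 -0.0787  0.    ]]
```

View pics/tp.png

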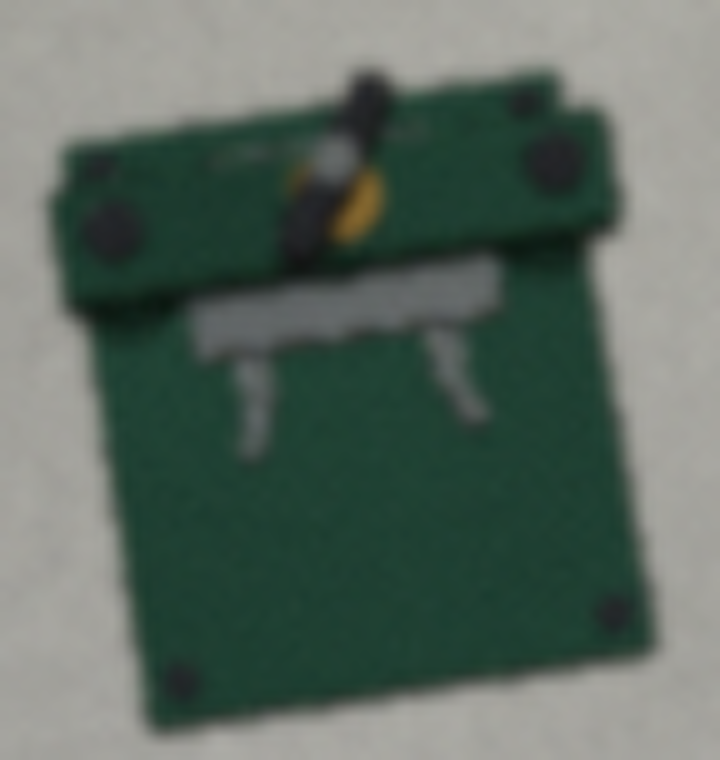

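View pics/sp.png

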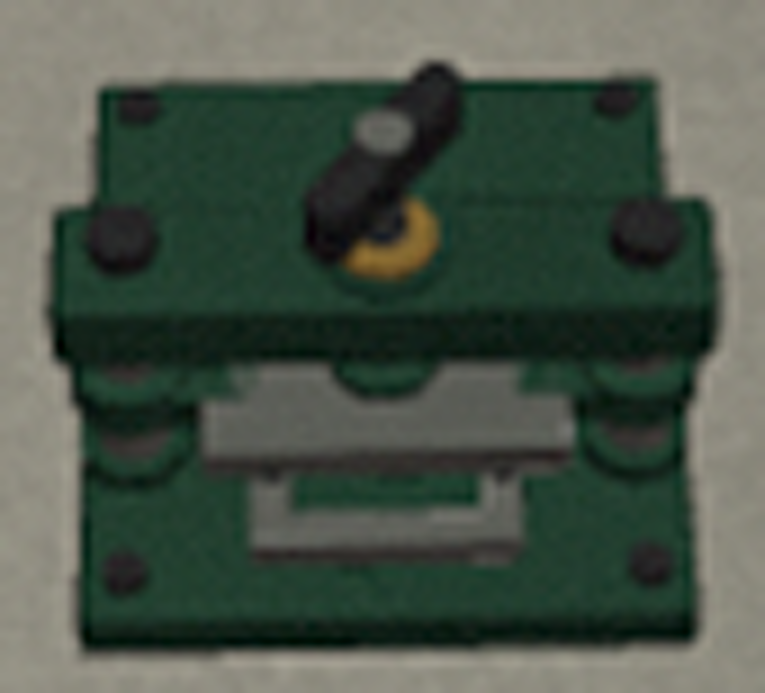

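Three blocks could be taken for the die: black (scene 345,168, top 197,264), red (397,210, top 154,217) and brown wood (340,216, top 202,205). The description fits the brown one, and the close crop shows bare brown wood with the brass plate at its far (+x) end.

Measurements:
- **Die:** centre about (0.467, 0.264), yaw 16.8°, and 54 x 149 mm against the listed 56 x 150. The brass triangulates at z 25 mm, listed as 24.
- **Press:** axis at (0.6215, 0.0396), yaw 9.5°. The apron measures z 23–25 mm, listed as 22. The front edge agrees with x -160.
- **Handle:** bar yaw about -22°, top at about 0.165.

```bash
cat >> h.py <<'E'
PR=np.array([0.6216,0.0396,0]); PY=np.radians(9.5)
def pp(x,y,z): # press -> world
    return PR+[x*np.cos(PY)-y*np.sin(PY),x*np.sin(PY)+y*np.cos(PY),z]
def yaw(q):
    X=rot(q).as_matrix()[:,0]; return np.arctan2(X[1],X[0])
def plan(pos,yw,n,g,cur=None,dirn=0,vmax=48,wmax=.149):
    """n rows from current towards pos, yaw (rad); dirn forces turn sense"""
    s=bot.get_state(); p=np.array(s['ee_pos']); y=yaw(s['orientation'])
    d=yw-y; d=(d+np.pi)%(2*np.pi)-np.pi
    if dirn and abs(d)>.5 and np.sign(d)!=dirn: d+=dirn*2*np.pi
    print("at",np.round(p,4),"yaw",round(np.degrees(y),2),"left mm",np.round((np.array(pos)-p)*1e3,1),"turn",round(d,3))
    L=np.array(pos)-p; rows=[]
    for i in range(n):
        k=max(1,np.ceil(np.linalg.norm(L)*1e3/vmax),n-i)
        a=L/k; L=L-a
        w=np.clip(d/(n-i),-wmax,wmax)
        X=np.array([np.cos(y),np.sin(y),0]);Y=np.array([np.sin(y),-np.cos(y),0])
        rows.append([round(a@X*1e3,1),round(a@Y*1e3,1),round(-a[2]*1e3,1),0,0,round(-w,3),g]); d-=w; y+=w
    print(json.dumps([rows]))
    return p,y
E
python3 - <<'E'
from h import *
plan((0.52,-0.2,0.27),np.radians(196.8),5,-1,dirn=1)
E
```

```text
at [ 0.1539 -0.6055  0.2361] yaw 14.26 left mm [366.1 405.5  33.9] turn 3.186
[[[37.9, -25.2, -2.8, 0, 0, -0.149, -1], [41.2, -19.3, -2.8, 0, 0, -0.149, -1], [43.6, -13.0, -2.8, 0, 0, -0.149, -1], [45.1, -6.4, -2.8, 0, 0, -0.149, -1], [45.5, 0.4, -2.8, 0, 0, -0.149, -1]]]
```

Request:
apply_moves:
  steps:
    - [[38,-25,-3,0,0,-0.149,-1],[41,-19,-3,0,0,-0.149,-1],[43.5,-13,-3,0,0,-0.149,-1],[45,-6.5,-3,0,0,-0.149,-1],[45.5,0.5,-3,0,0,-0.149,-1]]

```text
clock: 0.6
ee_pos: [0.3072, -0.436, 0.2516]
orientation: [-0.0, 0.878, 0.479, 0.0]
wrist_force: [0.6, -0.4, -0.4]
finger_gap: 1.001
```

```bash
python3 - <<'E'
from h import *
plan((0.54,-0.15,0.27),np.radians(196.8),5,-1,dirn=1)
E
```

```text
at [ 0.3072 -0.436   0.2516] yaw 57.27 left mm [232.8 286.   18.4] turn 2.435
[[[45.8, 5.2, -2.3, 0, 0, -0.149, -1], [44.5, 11.9, -2.3, 0, 0, -0.149, -1], [42.3, 18.4, -2.3, 0, 0, -0.149, -1], [39.1, 24.4, -2.3, 0, 0, -0.149, -1], [35.0, 30.0, -2.3, 0, 0, -0.149, -1]]]
```

Request:
apply_moves:
  steps:
    - [[46,5,-2,0,0,-0.149,-1],[44.5,12,-2,0,0,-0.149,-1],[42,18.5,-2,0,0,-0.149,-1],[39,24.5,-2,0,0,-0.149,-1],[35,30,-2,0,0,-0.149,-1]]

```text
clock: 1.1
ee_pos: [0.4539, -0.2582, 0.2616]
orientation: [-0.0, 0.643, 0.766, -0.0]
wrist_force: [0.7, -0.6, 0.1]
finger_gap: 1.001
```

```bash
python3 - <<'E'
from h import *
plan((0.476,0.267,0.12),np.radians(196.8),10,-1,dirn=1)
E
```

```text
at [ 0.4539 -0.2582  0.2616] yaw 99.97 left mm [  22.1  525.2 -141.6] turn 1.69
[[[42.8, 9.4, 11.8, 0, 0, -0.149, -1], [40.9, 15.6, 11.8, 0, 0, -0.149, -1], [38.1, 21.5, 11.8, 0, 0, -0.149, -1], [34.5, 27.0, 11.8, 0, 0, -0.149, -1], [30.1, 31.8, 11.8, 0, 0, -0.149, -1], [25.1, 35.9, 11.8, 0, 0, -0.149, -1], [19.5, 39.2, 11.8, 0, 0, -0.149, -1], [13.4, 41.7, 11.8, 0, 0, -0.149, -1], [7.1, 43.2, 11.8, 0, 0, -0.149, -1], [0.6, 43.8, 11.8, 0, 0, -0.149, -1]]]
```

Request:
apply_moves:
  steps:
    - [[43,9.5,0,0,0,-0.149,-1],[41,15.5,0,0,0,-0.149,-1],[38,21.5,0,0,0,-0.149,-1],[34.5,27,0,0,0,-0.149,-1],[30,32,0,0,0,-0.149,-1]]

```text
clock: 1.6
ee_pos: [0.4635, -0.0392, 0.2616]
orientation: [-0.0, 0.32, 0.947, -0.0]
wrist_force: [0.4, -0.4, -0.2]
finger_gap: 1.0
```

```bash
python3 - <<'E'
from h import *
plan((0.48,0.268,0.12),np.radians(196.8),7,-1,dirn=1)
E
```

```text
at [ 0.4635 -0.0392  0.2616] yaw 142.65 left mm [  16.5  307.2 -141.6] turn 0.945
[[[21.7, 31.8, 17.7, 0, 0, -0.135, -1], [17.2, 34.4, 17.7, 0, 0, -0.135, -1], [12.4, 36.4, 17.7, 0, 0, -0.135, -1], [7.4, 37.7, 17.7, 0, 0, -0.135, -1], [2.2, 38.4, 17.7, 0, 0, -0.135, -1], [-3.0, 38.3, 17.7, 0, 0, -0.135, -1], [-8.1, 37.6, 17.7, 0, 0, -0.135, -1]]]
```

Request:
apply_moves:
  steps:
    - [[21.5,32,16,0,0,-0.135,-1],[17,34.5,16,0,0,-0.135,-1],[12.5,36.5,16,0,0,-0.135,-1],[7.5,37.5,16,0,0,-0.135,-1],[2,38.5,16,0,0,-0.135,-1]]

```text
clock: 2.1
ee_pos: [0.4755, 0.1527, 0.1809]
orientation: [-0.0, -0.011, 1.0, -0.0]
wrist_force: [0.6, -0.5, 1.1]
finger_gap: 1.0
```

```bash
python3 - <<'E'
from h import *
# grip 15 mm ahead of centre
c=np.array([.4673,.2637]); a=np.radians(16.8); g=c+.015*np.array([np.cos(a),np.sin(a)]); print(g)
plan((g[0],g[1],0.12),np.radians(196.8),3,-1)
E
```

```text
[0.48165979 0.26803548]
at [0.4755 0.1527 0.1809] yaw -178.69 left mm [  6.1 115.3 -60.9] turn 0.27
[[[-2.9, 38.4, 20.3, 0, 0, -0.09, -1], [-6.4, 38.0, 20.3, 0, 0, -0.09, -1], [-9.8, 37.2, 20.3, 0, 0, -0.09, -1]]]
```

Request:
apply_moves:
  steps:
    - [[-3,38.5,20,0,0,-0.09,-1],[-6.5,38,20,0,0,-0.09,-1],[-10,37,20,0,0,-0.09,-1],[0,0,0,0,0,0,-1]]

```text
clock: 2.5
ee_pos: [0.4821, 0.2694, 0.119]
orientation: [-0.002, -0.146, 0.989, -0.0]
wrist_force: [0.7, -0.5, -0.0]
finger_gap: 1.003
```

```bash
python3 - <<'E'
from h import *
t=bot.snapshot("top");s=bot.snapshot("scene")
cv2.imwrite("pics/t1.png",cv2.resize(t[140:260,150:310],None,fx=4,fy=4,interpolation=2))
cv2.imwrite("pics/s1.png",cv2.resize(s[130:280,230:420],None,fx=4,fy=4,interpolation=2))
plan((.4817,.268,0.025),np.radians(196.8),4,-1)
E
```

```text
at [0.4825 0.2668 0.1209] yaw -163.49 left mm [ -0.8   1.2 -95.9] turn 0.005
[[[0.1, 0.4, 24.0, 0, 0, -0.001, -1], [0.1, 0.4, 24.0, 0, 0, -0.001, -1], [0.1, 0.4, 24.0, 0, 0, -0.001, -1], [0.1, 0.4, 24.0, 0, 0, -0.001, -1]]]
```

View pics/t1.png

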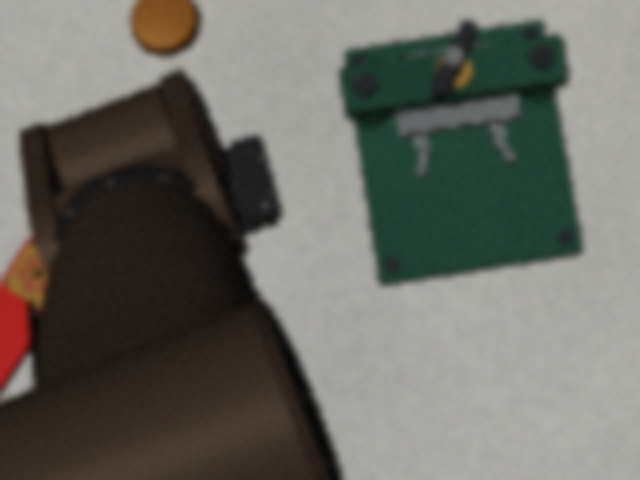

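View pics/s1.png

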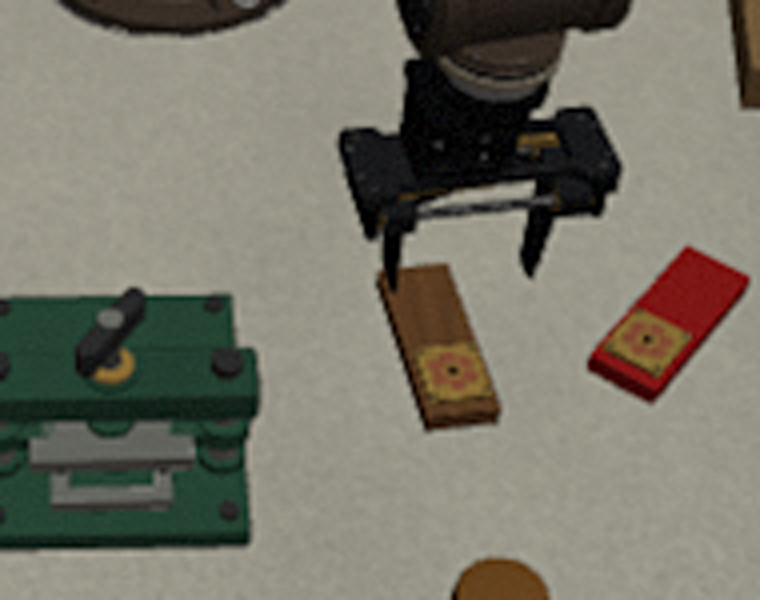

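```bash
python3 - <<'E'
from h import *
np.set_printoptions(precision=4,suppress=True)
print("tips",onz("scene",[(392/4+230,285/4+130),(530/4+230,275/4+130)],.099))
t=cv2.imread("pics/top0.png"); m=((t[...,2].astype(int)-t[...,1]>70)&(t[...,0]<80)).astype(np.uint8); 
m[:, :130]=0; m[:190]=0; m[:,185:]=0
k,_=cv2.findContours(m,0,1); k=max(k,key=cv2.contourArea); b=cv2.boxPoints(cv2.minAreaRect(k)); print("red",onz("top",b,.018))
E
```

```text
tips [[0.5006 0.2241 0.099 ]
 [0.4763 0.321  0.099 ]]
red [[0.3706 0.4972 0.018 ]
 [0.4966 0.4218 0.018 ]
 [0.4673 0.3762 0.018 ]
 [0.3421 0.452  0.018 ]]
```

Request:
apply_moves:
  steps:
    - [[0,0.5,30,0,0,0,-1],[0,0.5,30,0,0,0,-1],[0,0,25,0,0,0,-1],[0,0,10,0,0,0,-1],[0,0,0,0,0,0,-1]]

```text
clock: 3.1
ee_pos: [0.4827, 0.2664, 0.0263]
orientation: [-0.001, -0.142, 0.99, -0.0]
wrist_force: [0.2, 0.0, 1.5]
finger_gap: 0.999
```

Request:
apply_moves:
  steps:
    - [[0,0,0,0,0,0,0.0],[0,0,0,0,0,0,0.5],[0,0,0,0,0,0,1],[0,0,0,0,0,0,1],[0,0,0,0,0,0,1]]

```text
clock: 3.6
ee_pos: [0.4829, 0.2674, 0.027]
orientation: [0.0, -0.143, 0.99, 0.0]
wrist_force: [-0.5, -0.3, -0.1]
finger_gap: 0.634
```

Request:
apply_moves:
  steps:
    - [[0,0,0,0,0,0,1],[0,0,0,0,0,0,1],[0,0,0,0,0,0,1]]

```text
clock: 3.9
ee_pos: [0.4829, 0.2673, 0.0269]
orientation: [0.0, -0.143, 0.99, -0.0]
wrist_force: [-0.1, -1.2, 5.3]
finger_gap: 0.587
```

Request:
apply_moves:
  steps:
    - [[0,0,-10,0,0,0,1],[0,0,-25,0,0,0,1],[0,0,-25,0,0,0,1],[0,0,-10,0,0,0,1],[0,0,0,0,0,0,1]]

```text
clock: 4.4
ee_pos: [0.4832, 0.2676, 0.0978]
orientation: [0.001, -0.143, 0.99, 0.0]
wrist_force: [0.8, 0.5, -2.8]
finger_gap: 0.585
```

```bash
python3 - <<'E'
from h import *
s=bot.snapshot("scene")
cv2.imwrite("pics/s2.png",cv2.resize(s[130:280,230:420],None,fx=4,fy=4,interpolation=2))
# place: block centre at press x -123 -> grip x -108 (nose at -48)
g=pp(-.108,0,0.097); print(g, bot.get_state()['finger_gap'])
plan(pp(-.150,0.0,.097),np.radians(189.5),8,1)
E
```

```text
[0.51508116 0.02177486 0.097     ] 0.5875416938722543
at [0.4827 0.2674 0.0967] yaw -163.54 left mm [  -9.1 -252.5    0.3] turn -0.121
[[[10.0, -29.9, -0.0, 0, 0, 0.015, 1], [9.6, -30.1, -0.0, 0, 0, 0.015, 1], [9.1, -30.2, -0.0, 0, 0, 0.015, 1], [8.7, -30.4, -0.0, 0, 0, 0.015, 1], [8.2, -30.5, -0.0, 0, 0, 0.015, 1], [7.7, -30.6, -0.0, 0, 0, 0.015, 1], [7.3, -30.7, -0.0, 0, 0, 0.015, 1], [6.8, -30.8, -0.0, 0, 0, 0.015, 1]]]
```

View pics/s2.png

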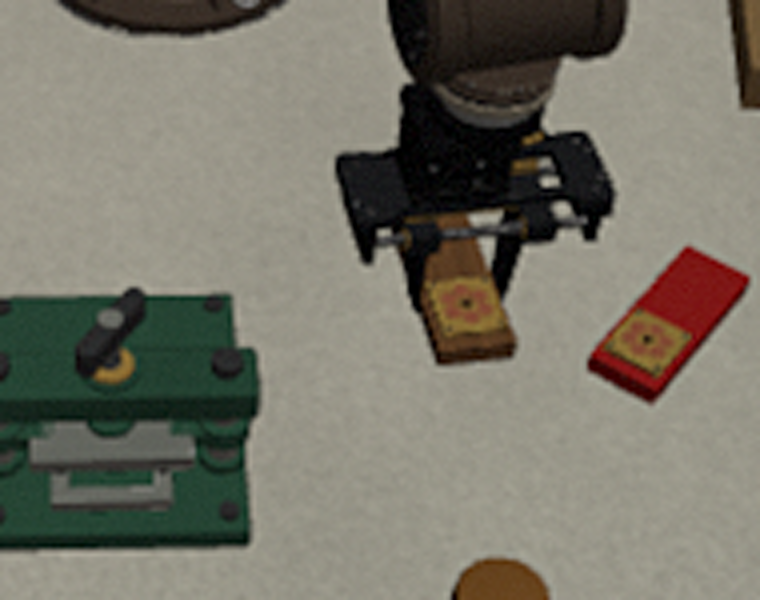

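Request:
apply_moves:
  steps:
    - [[10,-30,0,0,0,0.015,1],[9.5,-30,0,0,0,0.015,1],[9,-30,0,0,0,0.015,1],[8.5,-30.5,0,0,0,0.015,1],[8,-30.5,0,0,0,0.015,1]]

```text
clock: 4.95
ee_pos: [0.4769, 0.1086, 0.0954]
orientation: [-0.001, -0.106, 0.994, -0.0]
wrist_force: [-0.2, -0.0, -3.0]
finger_gap: 0.585
```

Request:
apply_moves:
  steps:
    - [[7.5,-30.5,0,0,0,0.015,1],[7,-30.5,0,0,0,0.015,1],[7,-31,0,0,0,0.015,1],[0,0,0,0,0,0,1]]

```text
clock: 5.35
ee_pos: [0.4741, 0.0127, 0.0955]
orientation: [-0.001, -0.082, 0.997, 0.0]
wrist_force: [0.2, 0.4, -2.6]
finger_gap: 0.586
```

```bash
python3 - <<'E'
from h import *
s=bot.snapshot("scene");t=bot.snapshot("top")
cv2.imwrite("pics/s3.png",cv2.resize(s[130:280,180:340],None,fx=5,fy=4,interpolation=2)[:, :])
cv2.imwrite("pics/s3.png",cv2.resize(s[150:280,200:320],None,fx=5,fy=5,interpolation=2)[:600])
plan(pp(-.12,0.0,.049+.008),np.radians(189.5),4,1)
st=bot.get_state(); a=np.radians(9.5); p=st['ee_pos']+np.array([.025*np.cos(a),.025*np.sin(a),-.003]); print(proj("scene",p),proj("top",p))
E
```

```text
at [0.4742 0.0149 0.0957] yaw -170.52 left mm [ 29.1   4.9 -38.7] turn 0.0
[[[-7.4, 0.0, 9.7, 0, 0, -0.0, 1], [-7.4, 0.0, 9.7, 0, 0, -0.0, 1], [-7.4, 0.0, 9.7, 0, 0, -0.0, 1], [-7.4, 0.0, 9.7, 0, 0, -0.0, 1]]]
[[256.63292622 194.93516859]] [[268.81146524 193.24846491]]
```

View pics/s3.png

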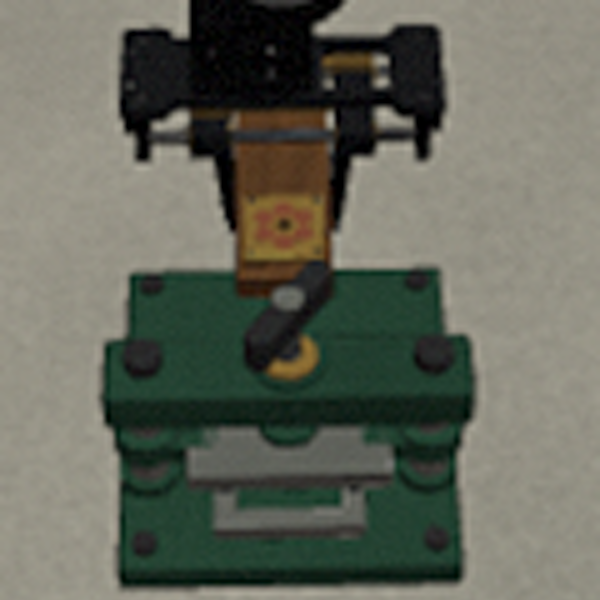

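The picture shows the brass dot at scene (256.7,194.9). I predicted (256.6,194.9), so the block hangs level and centred in the grip. I'll lower it onto the apron.

Request:
apply_moves:
  steps:
    - [[-7.5,0,9.5,0,0,0,1],[-7.5,0,9.5,0,0,0,1],[-7.5,0,9.5,0,0,0,1],[-7,0,9.5,0,0,0,1],[0,0,0,0,0,0,1]]

```text
clock: 5.95
ee_pos: [0.5041, 0.0207, 0.057]
orientation: [-0.001, -0.084, 0.996, 0.0]
wrist_force: [-0.4, 0.6, -2.6]
finger_gap: 0.587
```

Request:
apply_moves:
  steps:
    - [[0,0,4,0,0,0,1],[0,0,3,0,0,0,1],[0,0,0,0,0,0,1]]

```text
clock: 6.25
ee_pos: [0.5034, 0.0202, 0.0515]
orientation: [-0.0, -0.083, 0.997, -0.0]
wrist_force: [-0.9, -0.2, -2.7]
finger_gap: 0.587
```

```bash
python3 - <<'E'
from h import *
s=bot.snapshot("scene");t=bot.snapshot("top")
cv2.imwrite("pics/s4.png",cv2.resize(s[150:280,200:320],None,fx=5,fy=5,interpolation=2)[:600])
plan(pp(-.108,0.0,.049),np.radians(189.5),4,1)
print(np.round(bot.get_state()['wrist_force'],2))
E
```

```text
at [0.5037 0.0202 0.0518] yaw -170.43 left mm [11.4  1.6 -2.8] turn -0.001
[[[-2.9, -0.1, 0.7, 0, 0, 0.0, 1], [-2.9, -0.1, 0.7, 0, 0, 0.0, 1], [-2.9, -0.1, 0.7, 0, 0, 0.0, 1], [-2.9, -0.1, 0.7, 0, 0, 0.0, 1]]]
[ 0.14 -0.64 -3.15]
```

View pics/s4.png

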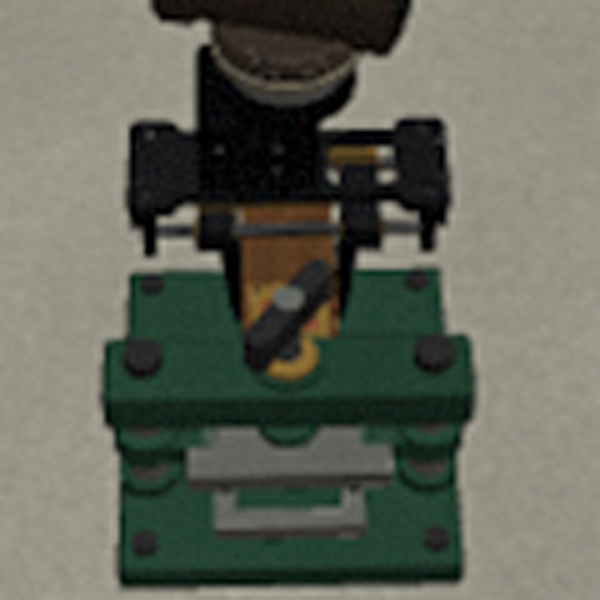

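Request:
apply_moves:
  steps:
    - [[-3,0,1.5,0,0,0,1],[-3,0,1,0,0,0,1],[-3,0,0,0,0,0,1],[0,0,0,0,0,0,1]]

```text
clock: 6.75
ee_pos: [0.5131, 0.0218, 0.0491]
orientation: [0.0, -0.084, 0.997, -0.0]
wrist_force: [0.1, 0.2, -2.3]
finger_gap: 0.588
```

Request:
apply_moves:
  steps:
    - [[-4,0,0.5,0,0,0,1],[-4,0,0,0,0,0,1],[-3,0,0,0,0,0,1],[0,0,0,0,0,0,1]]

```text
clock: 7.15
ee_pos: [0.5198, 0.0232, 0.0487]
orientation: [-0.004, -0.084, 0.996, 0.0]
wrist_force: [-18.4, -8.3, 13.9]
finger_gap: 0.584
```

Request:
apply_moves:
  steps:
    - [[-3,0,0,0,0,0,1],[-3,0,0,0,0,0,1],[-2,0,0,0,0,0,1],[0,0,0,0,0,0,1]]

```text
clock: 7.55
ee_pos: [0.5312, 0.0245, 0.0486]
orientation: [-0.0, -0.083, 0.997, -0.0]
wrist_force: [-1.2, -4.9, -0.6]
finger_gap: 0.587
```

Request:
apply_moves:
  steps:
    - [[0,-0.7,0,0,0,0,1],[0,0,0,0,0,0,1]]

```text
clock: 7.75
ee_pos: [0.5314, 0.0242, 0.0486]
orientation: [-0.0, -0.084, 0.997, -0.0]
wrist_force: [-0.7, -0.8, -0.5]
finger_gap: 0.589
```

```bash
python3 - <<'E'
from h import *
s=bot.snapshot("scene");t=bot.snapshot("top")
cv2.imwrite("pics/s5.png",cv2.resize(s[150:280,200:320],None,fx=5,fy=5,interpolation=2)[:600])
st=bot.get_state();print(np.round(st['wrist_force'],2),np.round(st['torque'],2))
plan(pp(-.08,0.0,.049),np.radians(189.5),4,1)
E
```

```text
[-0.53 -1.01 -0.36] [-0.    0.11  0.06]
at [0.5315 0.0242 0.0486] yaw -170.41 left mm [11.2  2.2  0.4] turn -0.002
[[[-2.9, 0.1, -0.1, 0, 0, 0.0, 1], [-2.9, 0.1, -0.1, 0, 0, 0.0, 1], [-2.9, 0.1, -0.1, 0, 0, 0.0, 1], [-2.9, 0.1, -0.1, 0, 0, 0.0, 1]]]
```

View pics/s5.png

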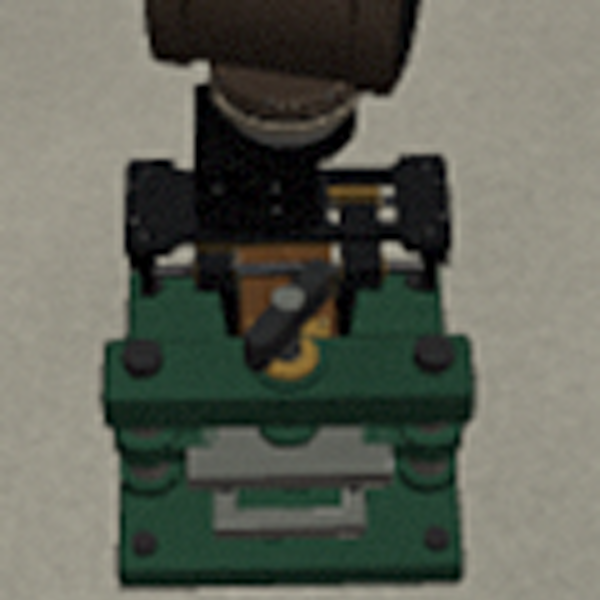

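Request:
apply_moves:
  steps:
    - [[-3,0,0,0,0,0,1],[-3,0,0,0,0,0,1],[-2,0,0,0,0,0,1],[0,0,0,0,0,0,1]]

```text
clock: 8.25
ee_pos: [0.5399, 0.0257, 0.0487]
orientation: [0.0, -0.084, 0.997, -0.0]
wrist_force: [2.0, 0.7, -0.2]
finger_gap: 0.592
```

Request:
apply_moves:
  steps:
    - [[0,0,0,0,0,0,0],[0,0,0,0,0,0,-0.4],[0,0,0,0,0,0,-0.5],[0,0,0,0,0,0,-0.5]]

```text
clock: 8.65
ee_pos: [0.5393, 0.0255, 0.0486]
orientation: [0.0, -0.084, 0.997, -0.0]
wrist_force: [-0.9, -0.4, 0.2]
finger_gap: 0.735
```

Request:
apply_moves:
  steps:
    - [[0,0,0,0,0,0,-0.8],[20,0,-1,0,0,0,-0.8],[33,0,0,0,0,0,-0.8],[33,0,0,0,0,0,-0.8],[31,0,0,0,0,0,-0.8]]

```text
clock: 9.15
ee_pos: [0.4225, 0.006, 0.0497]
orientation: [0.0, -0.084, 0.996, -0.0]
wrist_force: [1.7, -0.4, -0.9]
finger_gap: 0.901
```

Request:
apply_moves:
  steps:
    - [[0,0,0,0,0,0,0],[0,0,0,0,0,0,0.35],[0,0,0,0,0,0,0.35],[0,0,0,0,0,0,0.35],[0,0,0,0,0,0,0.35]]

```text
clock: 9.65
ee_pos: [0.4245, 0.0062, 0.0495]
orientation: [0.0, -0.084, 0.996, -0.0]
wrist_force: [0.1, 0.0, 0.7]
finger_gap: 0.534
```

```bash
python3 - <<'E'
from h import *
s=bot.snapshot("scene");t=bot.snapshot("top")
cv2.imwrite("pics/s6.png",cv2.resize(s[150:280,200:320],None,fx=5,fy=5,interpolation=2)[:600])
cv2.imwrite("pics/t6.png",cv2.resize(t[130:240,220:320],None,fx=5,fy=5,interpolation=2)[:600])
plan(pp(-.19,0.0,.049),np.radians(189.5),4,1)
E
```

```text
at [0.4242 0.0062 0.0495] yaw -170.41 left mm [10.   2.1 -0.5] turn -0.002
[[[-2.6, 0.1, 0.1, 0, 0, 0.0, 1], [-2.6, 0.1, 0.1, 0, 0, 0.0, 1], [-2.6, 0.1, 0.1, 0, 0, 0.0, 1], [-2.6, 0.1, 0.1, 0, 0, 0.0, 1]]]
```

View pics/s6.png

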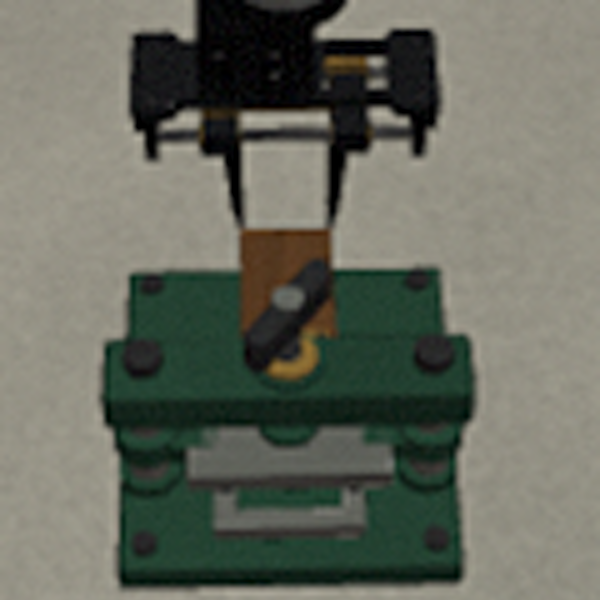

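View pics/t6.png

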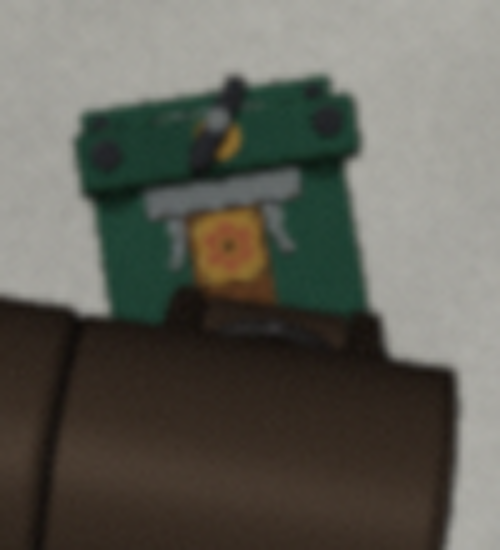

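Request:
apply_moves:
  steps:
    - [[0,0,0,0,0,0,0.35],[0,0,0,0,0,0,0.35],[0,0,0,0,0,0,0.35],[0,0,0,0,0,0,0.35]]

```text
clock: 10.15
ee_pos: [0.4239, 0.0061, 0.0496]
orientation: [-0.0, -0.084, 0.997, -0.0]
wrist_force: [-0.1, 0.2, 0.4]
finger_gap: 0.326
```

```bash
python3 - <<'E'
from h import *
P=onz("top",[(229.5/5+219.5,245.5/5+129.5)],.046)[0]; d=P-PR; print(P, "press", d[0]*np.cos(PY)+d[1]*np.sin(PY), -d[0]*np.sin(PY)+d[1]*np.cos(PY))
E
```

```text
[0.56188015 0.03129649 0.046     ] press -0.060271298850254174 0.0016669895415945771
```

Request:
apply_moves:
  steps:
    - [[-10,1,0,0,0,0,0.35],[-8,0,0,0,0,0,0.35],[-8,0,0,0,0,0,0.35],[-8,0,0,0,0,0,0.35],[-6,0,0,0,0,0,0.35]]

```text
clock: 10.65
ee_pos: [0.464, 0.0139, 0.0496]
orientation: [0.0, -0.084, 0.997, -0.0]
wrist_force: [-3.4, -0.9, 3.0]
finger_gap: 0.324
```

Request:
apply_moves:
  steps:
    - [[-6,0,0,0,0,0,0.35],[-6,0,0,0,0,0,0.35],[-6,0,0,0,0,0,0.35],[-2,0,0,0,0,0,0.35]]

```text
clock: 11.05
ee_pos: [0.4838, 0.0171, 0.0496]
orientation: [0.0, -0.084, 0.997, -0.0]
wrist_force: [-3.1, -0.0, 3.8]
finger_gap: 0.327
```

```bash
python3 - <<'E'
from h import *
st=bot.get_state();print(np.round(st['wrist_force'],2),np.round(st['torque'],2)); d=st['ee_pos']-PR
print("press", d[0]*np.cos(PY)+d[1]*np.sin(PY), -d[0]*np.sin(PY)+d[1]*np.cos(PY))
s=bot.snapshot("scene")
cv2.imwrite("pics/s7.png",cv2.resize(s[150:280,200:320],None,fx=5,fy=5,interpolation=2)[:600])
E
```

```text
[-3.1  -0.02  3.85] [-0.07  0.42 -0.01]
press -0.1396630131613201 0.0005618548757133635
```

View pics/s7.png

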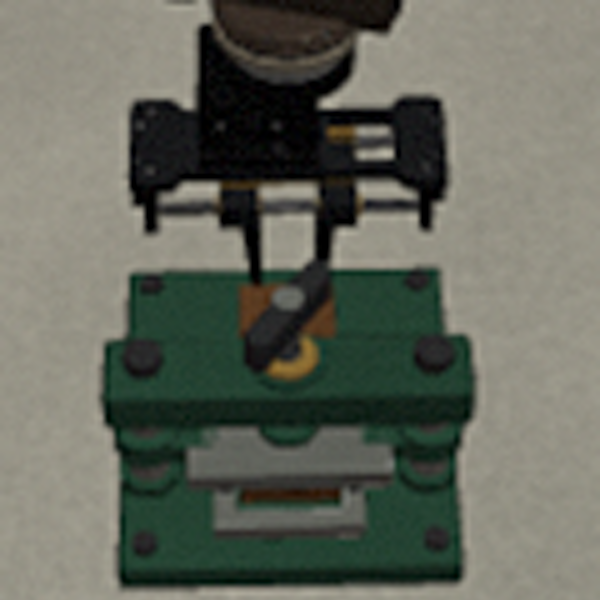

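Request:
apply_moves:
  steps:
    - [[-4,0,0,0,0,0,0.35],[-4,0,0,0,0,0,0.35],[-3,0,0,0,0,0,0.35],[0,0,0,0,0,0,0.35]]

```text
clock: 11.5
ee_pos: [0.4944, 0.0189, 0.0496]
orientation: [0.0, -0.084, 0.997, -0.0]
wrist_force: [-0.1, 0.1, 0.6]
finger_gap: 0.327
```

Request:
apply_moves:
  steps:
    - [[-1,0,0,0,0,0,0.35],[-1,0,0,0,0,0,0.35],[0,0,0,0,0,0,0.35]]

```text
clock: 11.8
ee_pos: [0.4956, 0.0192, 0.0496]
orientation: [-0.0, -0.084, 0.997, -0.0]
wrist_force: [-2.7, -0.3, 1.6]
finger_gap: 0.327
```

Request:
apply_moves:
  steps:
    - [[-1,0,0,0,0,0,0.35],[-1,0,0,0,0,0,0.35],[0,0,0,0,0,0,0.35]]

```text
clock: 12.1
ee_pos: [0.4971, 0.0195, 0.0496]
orientation: [-0.001, -0.084, 0.997, 0.0]
wrist_force: [-4.9, -1.5, 4.2]
finger_gap: 0.327
```

Request:
apply_moves:
  steps:
    - [[-1,0,0,0,0,0,0.35],[-1,0,0,0,0,0,0.35]]

```text
clock: 12.3
ee_pos: [0.4973, 0.0196, 0.0496]
orientation: [-0.003, -0.084, 0.996, 0.0]
wrist_force: [-15.7, -8.9, 13.8]
finger_gap: 0.326
```

Request:
apply_moves:
  steps:
    - [[-0.5,-0.5,0,0,0,0,0.35],[0,0,0,0,0,0,0.35],[0,0,0,0,0,0,0.35]]

```text
clock: 12.6
ee_pos: [0.4973, 0.0196, 0.0495]
orientation: [-0.003, -0.084, 0.996, 0.0]
wrist_force: [-15.5, -3.5, 11.5]
finger_gap: 0.324
```

```bash
python3 - <<'E'
from h import *
st=bot.get_state();print(np.round(st['wrist_force'],2),np.round(st['torque'],2)); d=st['ee_pos']-PR
print("press", d[0]*np.cos(PY)+d[1]*np.sin(PY), -d[0]*np.sin(PY)+d[1]*np.cos(PY))
s=bot.snapshot("scene")
cv2.imwrite("pics/s8.png",cv2.resize(s[190:275,215:300],None,fx=7,fy=7,interpolation=2)[:600])
E
```

```text
[-15.52  -3.47  11.47] [-0.44  2.51 -0.05]
press -0.1259038475856876 0.0007498865190888222
```

View pics/s8.png

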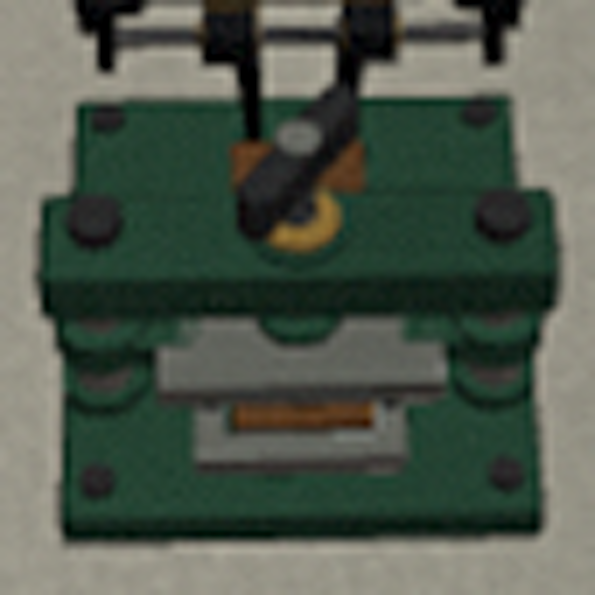

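```bash
python3 - <<'E'
from h import *
np.set_printoptions(precision=1,suppress=True)
f=lambda P:(proj("scene",np.array(P))-[215,190]+.5)*7-.5
for x in (.030,.035):
  print(x,"wood top front",f([pp(x,-.028,.040),pp(x,.028,.040)]).ravel(),"stop edge z34",f([pp(x,-.0295,.034),pp(x,.0295,.034)]).ravel())
print("wood rear top",f([pp(-.115,-.028,.040),pp(-.115,.028,.040)]).ravel())
E
```

```text
0.03 wood top front [229.9 413.4 372.8 411.1] stop edge z34 [226.3 423.  376.4 420.7]
0.035 wood top front [229.9 423.5 373.2 421.2] stop edge z34 [226.4 433.1 376.8 430.7]
wood rear top [229.  142.4 361.7 140.4]
```

Request:
apply_moves:
  steps:
    - [[6,0,0,0,0,0,0.35],[10,0,-10,0,0,0,0],[0,0,-40,0,0,0.1,-0.5],[0,0,-50,0,0,0.1,-0.5],[0,0,-50,0,0,0.1,-0.5]]

```text
clock: 13.15
ee_pos: [0.4839, 0.0168, 0.2019]
orientation: [0.0, 0.068, 0.998, -0.0]
wrist_force: [0.8, -0.7, -0.3]
finger_gap: 0.605
```

Request:
apply_moves:
  steps:
    - [[0,0,-20,0,0,0.1,-0.5],[0,0,0,0,0,0.1,-0.5]]

```text
clock: 13.35
ee_pos: [0.4854, 0.0167, 0.2236]
orientation: [0.004, 0.168, 0.986, 0.0]
wrist_force: [0.1, -0.2, -1.1]
finger_gap: 0.738
```

```bash
python3 - <<'E'
from h import *
st=bot.get_state();print(np.round(st['wrist_force'],2),np.round(st['qpos'],2))
s=bot.snapshot("scene");t=bot.snapshot("top")
cv2.imwrite("pics/s9.png",cv2.resize(s[190:275,215:300],None,fx=7,fy=7,interpolation=2)[:600])
cv2.imwrite("pics/t9.png",cv2.resize(t[130:220,230:320],None,fx=6,fy=6,interpolation=2)[:600])
plan(pp(0,0,.209),np.radians(158),6,-.5)
g=lambda P:(proj("top",np.array(P))-[230,130]+.5)*6-.5
print("wood rear top",g([pp(-.115,-.028,.040),pp(-.115,.028,.040)]).ravel())
E
```

```text
[ 0.13 -0.23 -1.07] [-0.1   0.31  1.91 -0.    0.92 -1.34]
at [0.4844 0.0168 0.2209] yaw 160.85 left mm [137.2  22.8 -11.9] turn -0.05
[[[-20.3, 11.1, 2.0, 0, 0, 0.008, -0.5], [-20.3, 11.3, 2.0, 0, 0, 0.008, -0.5], [-20.2, 11.4, 2.0, 0, 0, 0.008, -0.5], [-20.1, 11.6, 2.0, 0, 0, 0.008, -0.5], [-20.0, 11.8, 2.0, 0, 0, 0.008, -0.5], [-19.9, 11.9, 2.0, 0, 0, 0.008, -0.5]]]
wood rear top [277.81147712 376.24437027 186.00239246 390.58161807]
```

View pics/s9.png

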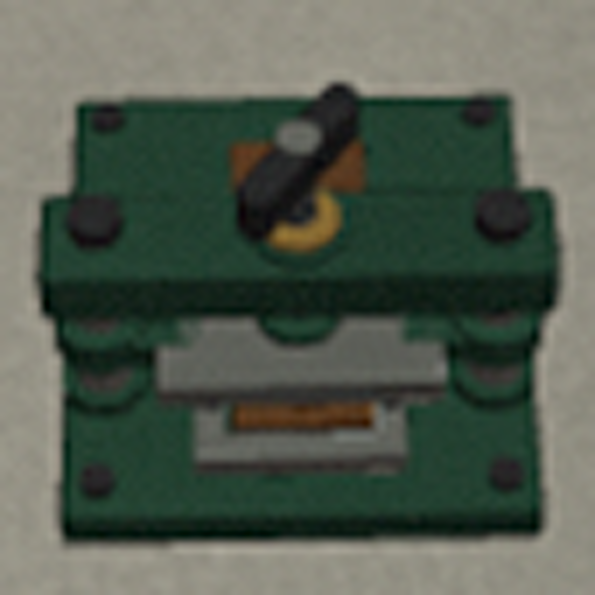

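View pics/t9.png

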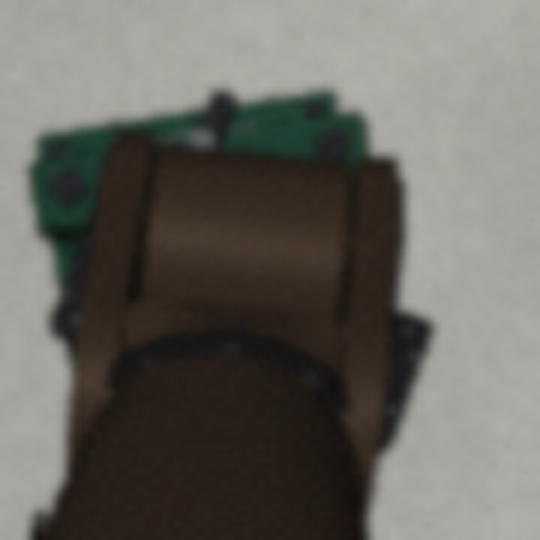

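```bash
python3 - <<'E'
from h import *
np.set_printoptions(precision=1,suppress=True,linewidth=200)
s0=cv2.imread("pics/scene0.png"); 
s=np.mean([bot.snapshot("scene").astype(float) for _ in range(3)],0)
cv2.imwrite("pics/s9avg.png",s)
print("expected rear z40 home:",proj("scene",[pp(-.115,-.02,.04),pp(-.115,.02,.04)]).ravel(),"5mm short",proj("scene",[pp(-.12,-.02,.04)]).ravel())
print("front z40:",proj("scene",[pp(.035,-.02,.04),pp(.035,.0,.04),pp(.035,.02,.04)]).ravel(), "stop edge z34",proj("scene",[pp(.035,-.02,.034),pp(.035,.02,.034)]).ravel())
print("cols rear");
for c in (250,251,264): print(c,s[205:222,c,2]-s[205:222,c,1])
print("front rows 244..258")
for c in (251,256,262,266): print(c,s[244:258,c,2],s[244:258,c,2]-s[244:258,c,1]); print("  empty",s0[244:258,c,2])
E
```

```text
expected rear z40 home: [250.  209.9 263.5 209.7] 5mm short [250.  208.6]
front z40: [250.3 250.  257.7 249.9 265.  249.8] stop edge z34 [250.4 251.4 264.9 251.2]
cols rear
250 [-31.  -29.3 -29.7 -32.  -28.7   7.7  36.3  33.   30.   21.3   5.   -1.3  -1.   -1.7   2.3   2.    0. ]
251 [-31.7 -29.  -30.  -32.  -28.7   8.7  36.   30.3  20.    4.7  -2.7  -1.3  -1.7  -2.3   0.    1.3   1. ]
264 [  1.3   2.   -0.3   3.   -0.7   7.   21.   30.   31.   29.3  30.3  29.    2.  -36.  -33.7 -34.  -36.3]
front rows 244..258
251 [92.  71.  47.3 60.  80.3 92.7 81.  59.7 92.  97.7 98.7 85.  51.7 49.3] [-2.3 -0.3  0.   8.3 25.3 31.3 31.   6.  -0.3 -3.3 -2.7 -2.3  2.7 -6.3]
  empty [87 67 51 48 35 30 28 59 90 96 97 81 50 50]
256 [84.3 58.7 49.3 59.  79.3 92.  77.3 62.7 94.7 96.7 97.7 78.7 53.3 46.3] [-1.7  1.  -1.   9.  26.  31.  30.3  6.  -0.7 -3.3 -3.  -0.7  3.3 -7. ]
  empty [84 60 50 48 34 34 26 59 91 96 91 76 53 46]
262 [ 85.   55.7  47.7  69.   92.3  86.7  65.7  69.  100.   96.   97.3  73.3  52.3  46.7] [-1.   0.  -2.3 14.3 30.3 30.3 27.   3.7 -2.7 -3.3 -1.7 -1.   4.  -9.7]
  empty [79 55 50 46 33 37 30 65 94 97 90 75 49 47]
266 [ 83.   53.   47.3  64.3  85.   79.7  59.   81.3 113.7  94.3  93.   69.   53.   50. ] [-1.7  0.  -1.7 13.3 30.3 29.  27.3  2.3 -2.7 -2.3 -1.7  0.   4.7 -9. ]
  empty [ 79  50  49  43  29  32  20  78 111  92  91  69  50  44][ WARN:0@3.082] global loadsave.cpp:1063 imwrite_ Unsupported depth image for selected encoder is fallbacked to CV_8U.
```

Request:
apply_moves:
  steps:
    - [[-30,16.5,0,0,0,0.03,-0.5],[-30,17,0,0,0,0.02,-0.5],[-30,17.5,0,0,0,0,-0.5],[-30,18,0,0,0,0,-0.5],[0,0,0,0,0,0,-0.5]]

```text
clock: 14.1
ee_pos: [0.624, 0.0388, 0.218]
orientation: [-0.0, 0.189, 0.982, -0.0]
wrist_force: [-0.5, 0.4, -1.0]
finger_gap: 0.748
```

```bash
python3 - <<'E'
from h import *
s=bot.snapshot("scene")
cv2.imwrite("pics/s10.png",cv2.resize(s[150:275,190:330],None,fx=5,fy=5,interpolation=2)[:600])
plan((.6218,.0397,.17),np.radians(158),3,-.5)
print(np.round(bot.get_state()['qpos'],2))
E
```

```text
at [0.622  0.0386 0.218 ] yaw 158.19 left mm [ -0.2   1.1 -48. ] turn -0.003
[[[0.2, 0.3, 16.0, 0, 0, 0.001, -0.5], [0.2, 0.3, 16.0, 0, 0, 0.001, -0.5], [0.2, 0.3, 16.0, 0, 0, 0.001, -0.5]]]
[-0.04  0.51  1.58 -0.    1.05 -1.23]
```

View pics/s10.png

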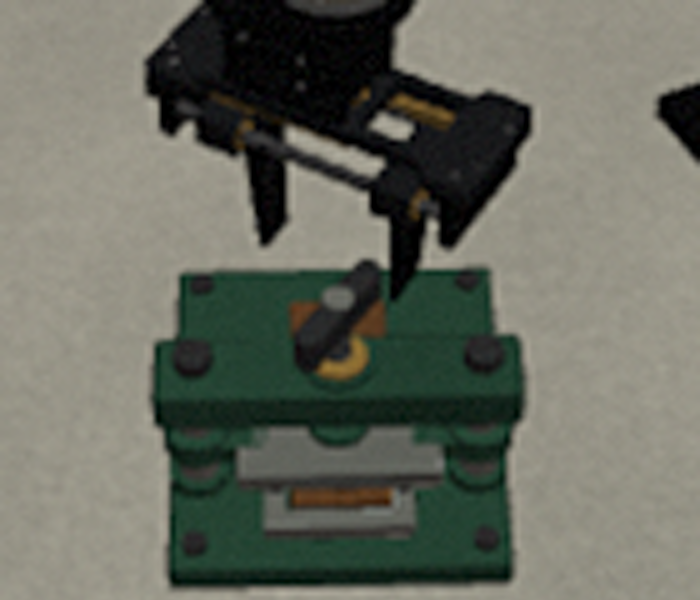

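The picture shows the fingers either side of the bar (bar at 340,310 in the crop), squarely across it. I'll go down and grip.

Request:
apply_moves:
  steps:
    - [[0,0.5,20,0,0,0,-0.5],[0,0.5,20,0,0,0,-0.5],[0,0,13,0,0,0,-0.5],[0,0,2,0,0,0,-0.5],[0,0,0,0,0,0,-0.3]]

```text
clock: 14.65
ee_pos: [0.6214, 0.0392, 0.1647]
orientation: [-0.0, 0.19, 0.982, -0.0]
wrist_force: [-0.4, 1.1, 0.1]
finger_gap: 0.71
```

Request:
apply_moves:
  steps:
    - [[0,0,0,0,0,0,0],[0,0,0,0,0,0,0.5],[0,0,0,0,0,0,1],[0,0,0,0,0,0,1],[0,0,0,0,0,0,1]]

```text
clock: 15.15
ee_pos: [0.6216, 0.0393, 0.1648]
orientation: [0.0, 0.19, 0.982, -0.0]
wrist_force: [-0.6, 0.4, 0.1]
finger_gap: 0.307
```

Request:
apply_moves:
  steps:
    - [[0,0,0,0,0,0,1],[0,0,0,0,0,0,1],[0,0,0,0,0,0,1],[0,0,0,0,0,0,1],[0,0,0,0,0,0,1]]

```text
clock: 15.65
ee_pos: [0.6215, 0.0387, 0.1647]
orientation: [-0.0, 0.19, 0.982, -0.0]
wrist_force: [-1.0, -4.8, 2.2]
finger_gap: 0.168
```

```bash
python3 - <<'E'
from h import *
st=bot.get_state()
for k in('clock','ee_pos','wrist_force','torque','finger_gap','qpos'):print(k,np.round(st[k],3))
print(np.degrees(yaw(st['orientation'])))
E
```

```text
clock 15.65
ee_pos [0.621 0.039 0.165]
wrist_force [-0.993 -4.798  2.153]
torque [-0.769  0.134 -0.062]
finger_gap 0.168
qpos [-4.300e-02  5.640e-01  1.641e+00 -1.000e-03  9.370e-01 -1.231e+00]
158.0604698181452
```

Request:
apply_moves:
  steps:
    - [[0,-0.4,0.2,0,0,0.1,1],[0,0,0.25,0,0,0.13,1],[0,0,0.25,0,0,0.13,1],[0,0,0.25,0,0,0.13,1],[0,0,0.25,0,0,0.13,1]]

```text
clock: 16.15
ee_pos: [0.6218, 0.039, 0.1635]
orientation: [0.0, 0.483, 0.876, 0.0]
wrist_force: [1.5, 0.6, -0.1]
finger_gap: 0.164
```

```bash
cat >> h.py <<'E'
def st3():
    st=bot.get_state()
    for k in('clock','ee_pos','wrist_force','torque','finger_gap'):print(k,np.round(st[k],4),end=' ')
    print('yaw',round(np.degrees(yaw(st['orientation']))%360,2),'q6',round(st['qpos'][5],3))
E
python3 -c "
from h import *
st3()"
```

```text
clock 16.15 ee_pos [0.6218 0.039  0.1635] wrist_force [ 1.4509  0.6474 -0.1169] torque [ 0.0377 -0.4556  0.0679] finger_gap 0.164 yaw 122.24 q6 -0.606
```

Request:
apply_moves:
  steps:
    - [[0,0,0.25,0,0,0.13,1],[0,0,0.25,0,0,0.13,1],[0,0,0.25,0,0,0.13,1],[0,0,0.25,0,0,0.13,1],[0,0,0.25,0,0,0.13,1]]

```text
clock: 16.65
ee_pos: [0.6224, 0.0392, 0.1623]
orientation: [0.001, 0.737, 0.676, 0.001]
wrist_force: [5.3, 0.5, -2.5]
finger_gap: 0.165
```

```bash
python3 -c "
from h import *
st3()"
```

```text
clock 16.65 ee_pos [0.6224 0.0392 0.1623] wrist_force [ 5.2698  0.4931 -2.534 ] torque [ 0.1918 -0.9072  0.0945] finger_gap 0.1648 yaw 85.0 q6 0.044
```

Request:
apply_moves:
  steps:
    - [[0,0,0.2,0,0,0.1,1],[0,0,0.2,0,0,0.1,1],[0,0,0.2,0,0,0.1,1],[0,0,0.2,0,0,0.1,1]]

```text
clock: 17.05
ee_pos: [0.6227, 0.0391, 0.1615]
orientation: [0.001, 0.856, 0.516, 0.001]
wrist_force: [6.8, 0.1, -2.5]
finger_gap: 0.165
```

```bash
python3 -c "
from h import *
st3()
s=bot.snapshot('scene')
cv2.imwrite('pics/s11.png',cv2.resize(s[150:275,190:330],None,fx=5,fy=5,interpolation=2)[:600])
"
```

```text
clock 17.05 ee_pos [0.6227 0.0391 0.1615] wrist_force [ 6.8062  0.1262 -2.5206] torque [ 0.0406 -1.0528  0.0931] finger_gap 0.1654 yaw 62.15 q6 0.443
```

View pics/s11.png

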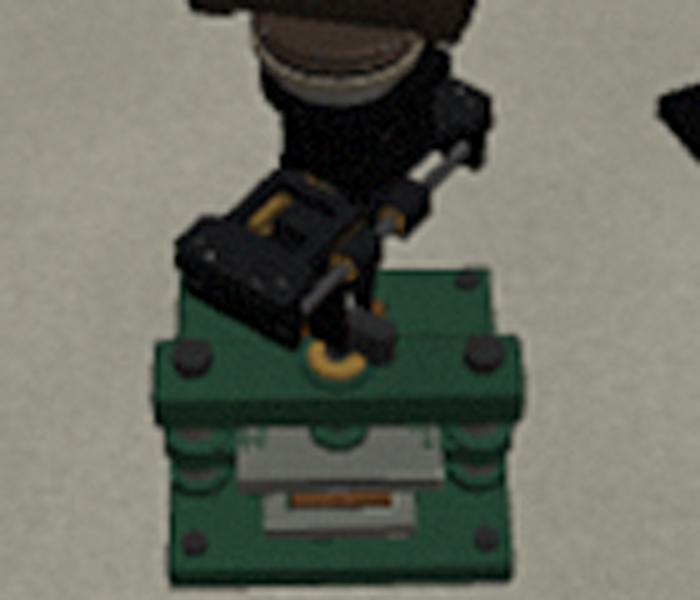

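Request:
apply_moves:
  steps:
    - [[0.3,0.5,0.15,0,0,0.07,1],[0,0,0.15,0,0,0.07,1],[0,0,0,0,0,0,1]]

```text
clock: 17.4
ee_pos: [0.6229, 0.039, 0.1613]
orientation: [0.0, 0.89, 0.456, 0.001]
wrist_force: [4.6, -0.4, -0.7]
finger_gap: 0.169
```

```bash
python3 -c "
from h import *
st3()"
```

```text
clock 17.4 ee_pos [0.6229 0.039  0.1613] wrist_force [ 4.6104 -0.434  -0.6668] torque [-0.0454 -0.8444 -0.0424] finger_gap 0.1694 yaw 54.3 q6 0.58
```

Request:
apply_moves:
  steps:
    - [[0,0,0.15,0,0,0.07,1],[0,0,0.15,0,0,0.07,1]]

```text
clock: 17.6
ee_pos: [0.623, 0.0389, 0.161]
orientation: [0.001, 0.919, 0.393, 0.001]
wrist_force: [6.9, -0.5, -0.5]
finger_gap: 0.166
```

```bash
python3 -c "
from h import *
st3()"
```

```text
clock 17.6 ee_pos [0.623  0.0389 0.161 ] wrist_force [ 6.8534 -0.5082 -0.4584] torque [-0.1161 -0.9365  0.0224] finger_gap 0.1663 yaw 46.32 q6 0.719
```

Request:
apply_moves:
  steps:
    - [[0,0,0.15,0,0,0.07,1],[0,0,0.15,0,0,0.07,1]]

```text
clock: 17.8
ee_pos: [0.6231, 0.0388, 0.1607]
orientation: [0.001, 0.945, 0.328, 0.001]
wrist_force: [7.0, -1.4, -1.6]
finger_gap: 0.168
```

```bash
python3 -c "
from h import *
st3()"
```

```text
clock 17.8 ee_pos [0.6231 0.0388 0.1607] wrist_force [ 6.961  -1.444  -1.5855] torque [-0.2082 -0.9877  0.02  ] finger_gap 0.1681 yaw 38.29 q6 0.859
```

Request:
apply_moves:
  steps:
    - [[0,0,0.15,0,0,0.07,1],[0,0,0.15,0,0,0.07,1]]

```text
clock: 18.0
ee_pos: [0.6231, 0.0387, 0.1604]
orientation: [0.001, 0.965, 0.261, 0.001]
wrist_force: [7.4, -2.2, 0.1]
finger_gap: 0.166
```

```bash
python3 -c "
from h import *
st3()
s=bot.snapshot('scene')
cv2.imwrite('pics/s12.png',cv2.resize(s[190:275,215:300],None,fx=7,fy=7,interpolation=2)[:600])
"
```

```text
clock 18.0 ee_pos [0.6231 0.0387 0.1604] wrist_force [ 7.4471 -2.2265  0.11  ] torque [-0.362  -0.9823  0.0883] finger_gap 0.1663 yaw 30.27 q6 0.999
```

View pics/s12.png

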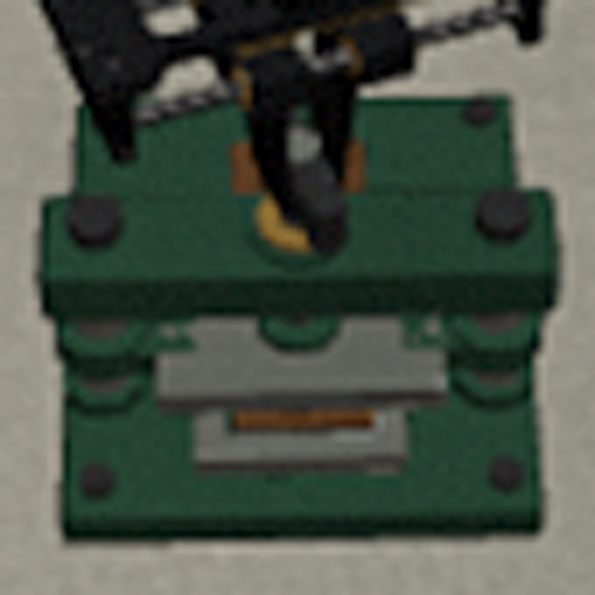

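Request:
apply_moves:
  steps:
    - [[0,0,0.1,0,0,0.05,1],[0,0,0.1,0,0,0.05,1]]

```text
clock: 18.25
ee_pos: [0.6231, 0.0386, 0.1604]
orientation: [0.001, 0.977, 0.213, 0.001]
wrist_force: [6.3, -2.6, 0.3]
finger_gap: 0.164
```

```bash
python3 -c "
from h import *
st3()"
```

```text
clock 18.25 ee_pos [0.6231 0.0386 0.1604] wrist_force [ 6.3382 -2.5592  0.2776] torque [-0.4725 -0.9302  0.4023] finger_gap 0.1644 yaw 24.62 q6 1.098
```

Request:
apply_moves:
  steps:
    - [[0,0,0.1,0,0,0.05,1],[0,0,0.1,0,0,0.05,1]]

```text
clock: 18.45
ee_pos: [0.6232, 0.0386, 0.1603]
orientation: [0.001, 0.986, 0.164, 0.001]
wrist_force: [6.6, -2.5, 1.4]
finger_gap: 0.169
```

```bash
python3 -c "
from h import *
st3()"
```

```text
clock 18.45 ee_pos [0.6232 0.0386 0.1603] wrist_force [ 6.6318 -2.46    1.4252] torque [-0.4697 -0.889   0.7805] finger_gap 0.1688 yaw 18.93 q6 1.198
```

Request:
apply_moves:
  steps:
    - [[0,0,0.1,0,0,0.05,1],[0,0,0.1,0,0,0.05,1]]

```text
clock: 18.65
ee_pos: [0.623, 0.0384, 0.1603]
orientation: [0.001, 0.993, 0.115, 0.001]
wrist_force: [7.6, -2.4, 3.7]
finger_gap: 0.174
```

```bash
python3 -c "
from h import *
st3()"
```

```text
clock 18.65 ee_pos [0.623  0.0384 0.1603] wrist_force [ 7.6295 -2.3807  3.7407] torque [-0.3179 -1.3021  0.8714] finger_gap 0.1744 yaw 13.23 q6 1.297
```

The torque about z rose 0.09 → 0.40 → 0.78 → 0.87 N m at yaw 30°, 24.6°, 18.9° and 13.2°. The ram is on the die, and by the torque law contact (3.4 rad) was at a yaw of about 29.8°. Backing off a quarter turn should put the screw at about 1.9 rad, a yaw of about 114.6°.

Request:
apply_moves:
  steps:
    - [[0,0,0,0,0,-0.1,1],[0,0,-0.2,0,0,-0.13,1],[0,0,-0.25,0,0,-0.13,1],[0,0,-0.25,0,0,-0.13,1],[0,0,-0.25,0,0,-0.13,1]]

```text
clock: 19.15
ee_pos: [0.6228, 0.0388, 0.1611]
orientation: [0.001, 0.91, 0.415, 0.001]
wrist_force: [3.8, -0.3, 3.2]
finger_gap: 0.166
```

Request:
apply_moves:
  steps:
    - [[0,0,-0.25,0,0,-0.13,1],[0,0,-0.25,0,0,-0.13,1],[0,0,-0.25,0,0,-0.13,1],[0,0,-0.25,0,0,-0.13,1],[0,0,-0.25,0,0,-0.13,1]]

```text
clock: 19.65
ee_pos: [0.6224, 0.039, 0.1624]
orientation: [0.0, 0.73, 0.684, 0.0]
wrist_force: [2.0, -0.3, 4.8]
finger_gap: 0.16
```

```bash
python3 -c "
from h import *
st3()"
```

```text
clock 19.65 ee_pos [0.6224 0.039  0.1624] wrist_force [ 2.0479 -0.3267  4.7729] torque [ 0.0055 -0.1684 -0.1286] finger_gap 0.16 yaw 86.3 q6 0.021
```

Request:
apply_moves:
  steps:
    - [[0,0,-0.25,0,0,-0.13,1],[0,0,-0.25,0,0,-0.13,1],[0,0,-0.25,0,0,-0.13,1],[0,0,-0.2,0,0,-0.1,1],[0,0,0,0,0,0,1]]

```text
clock: 20.15
ee_pos: [0.622, 0.039, 0.1633]
orientation: [0.0, 0.543, 0.84, 0.0]
wrist_force: [-1.0, -1.5, 5.2]
finger_gap: 0.164
```

```bash
python3 -c "
from h import *
st3()
s=bot.snapshot('scene');t=bot.snapshot('top')
cv2.imwrite('pics/s13.png',cv2.resize(s[170:275,205:310],None,fx=5.5,fy=5.5,interpolation=2)[:600])
cv2.imwrite('pics/s13f.png',s); cv2.imwrite('pics/t13f.png',t)
"
```

```text
clock 20.15 ee_pos [0.622  0.039  0.1633] wrist_force [-0.9829 -1.4724  5.187 ] torque [-0.0646 -0.0461  0.0511] finger_gap 0.1645 yaw 114.22 q6 -0.466
```

View pics/s13.png

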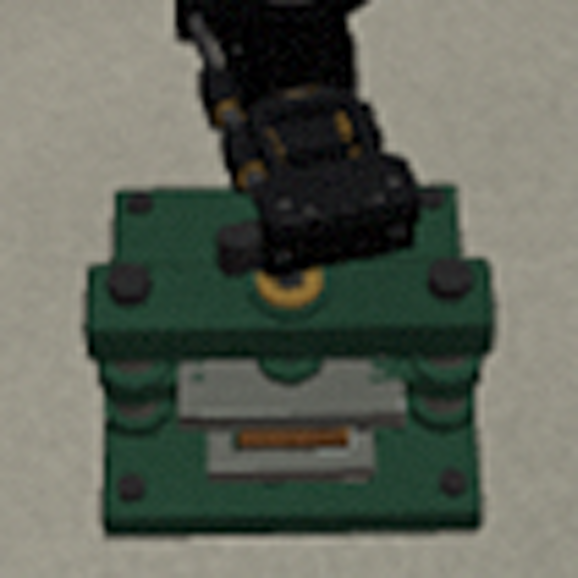

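View pics/s13f.png

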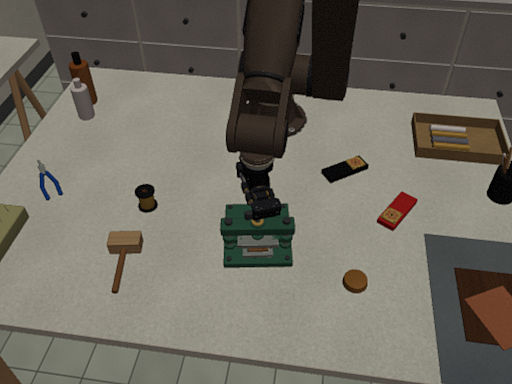

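```bash
python3 - <<'E'
from h import *
np.set_printoptions(precision=1,suppress=True,linewidth=200)
s0=cv2.imread("pics/scene0.png").astype(float); s=np.mean([bot.snapshot("scene").astype(float) for _ in range(3)],0)
cv2.imwrite("pics/s14.png",s.astype(np.uint8)); a=cv2.imread("pics/s9avg.png").astype(float)
for z in (.0503,.046,.0488): print(z,"ram bottom front-edge row",proj("scene",[pp(.035,-.045,z),pp(.035,.045,z)]).ravel())
for n,i in(("start",s0),("preturn",a),("now",s)):
    print(n,i[240:252,239:247,2].mean(1),i[240:252,270:276,2].mean(1))
for c in ((250,253),(256,258),(262,264),(265,267)): print(c,"now",s[246:254,c[0]:c[1],2].mean(1),"pre",a[246:254,c[0]:c[1],2].mean(1))
for c in (250,251): print("rear",(s[205:213,c,2]-s[205:213,c,1]))
st3()
E
```

```text
0.0503 ram bottom front-edge row [241.1 247.8 274.2 247.3]
0.046 ram bottom front-edge row [241.1 248.8 274.1 248.3]
0.0488 ram bottom front-edge row [241.1 248.1 274.2 247.6]
start [95.6 93.9 91.6 92.  91.1 74.  48.1 45.9 52.4 65.4 64.1 64.8] [91.2 91.  91.2 93.8 77.8 41.8 56.5 57.2 50.  62.5 63.2 65.2]
preturn [98.8 96.  94.6 94.6 93.9 75.8 49.4 48.1 54.8 66.5 66.8 67.1] [94.  92.  94.5 97.5 80.  42.5 59.  58.8 52.3 64.  65.  66.5]
now [ 95.6  99.3  96.2  94.8 103.9  93.6  45.6  52.8  59.9  67.7  68.   67.8] [96.7 94.7 96.  98.7 90.7 65.4 51.9 50.3 55.  65.2 66.  68.8]
(250, 253) now [ 49.   57.   76.9  94.8  81.6  61.3  95.8 100. ] pre [47.3 60.7 80.7 91.7 80.3 60.  93.  97.7]
(256, 258) now [47.2 57.3 76.2 91.8 76.3 61.8 94.8 99. ] pre [49.5 55.5 73.5 90.  75.  60.5 93.  97. ]
(262, 264) now [ 50.7  53.5  74.   91.7  67.   75.3 107.5  97.8] pre [ 48.   67.5  91.   86.   65.   74.  106.5  95.5]
(265, 267) now [ 48.5  59.   78.7  83.   62.   81.2 113.5  97.3] pre [ 48.   65.   86.   81.5  59.5  79.5 112.5  94.5]
rear [-12.7 -26.  -28.7 -31.7 -28.3  -5.7   2.3  -1.7]
rear [  3.   -5.3 -15.3 -25.  -22.3  -5.    1.    0.7]
clock 20.4 ee_pos [0.6 0.  0.2] wrist_force [-0.3 -0.7  5.3] torque [-0.  -0.   0.1] finger_gap 0.1693 yaw 114.0 q6 -0.462
```

```bash
python3 -c "
from h import *
st3(); print(bot.hand_in())"
```

```text
clock 20.4 ee_pos [0.622  0.039  0.1633] wrist_force [-0.302  -0.6806  5.3081] torque [-0.0448 -0.0191  0.0678] finger_gap 0.1693 yaw 114.0 q6 -0.462
the job is handed in; nothing more can be done
None
```

The press is set: the die block is home, the ram is backed off about a quarter turn, and the gripper is still holding the handle. I handed the job in at 20.4 s.

**What I did**
- I lifted the brown die and set it on the apron. I slid it into the guides brass end first, then pushed from behind until the push met firm resistance, about 15 N.
- I turned the T-handle clockwise until the torque rose steeply, to 0.87 N m. I then turned the tool back 1.76 rad to an estimated screw angle of 1.9 rad. That is about 1.5 rad (86°) back from where the ram first touched.

**Last checks**
- **Die home:** its rear edge lies where a home block's should, and its front edge runs parallel to the stop edge at the expected distance.
- **Ram:** it sits 0.36 px lower in the image than at the start; I expected about 0.35.
- **Grip:** the fingers still hold the 16 mm bar, with low forces.
- **Bystanders:** in the last picture they are where they began.

**What was less clean**
- The block caught briefly at the guide entry, at about 20 N.
- I seated the ram a little firmly, and the bar slipped a few degrees in the grip at the end of tightening. The final screw angle could therefore be about 0.1 rad off.
- I read a small skew of the block from one image (about 0.5 px). The stop edge has the same slope, so I put it down to the image rather than the block.

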